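Leak-test a filter cassette and hold the vacuum

TASK

Take the orange filter cassette from the white rack and slide it fully home in the slot of the blue test station, and let go of it. Then draw the station's piston straight up by its black knob until the whole green band on the rod stands above the top of the aluminium tower, with no red showing, without forcing the rod sideways in its bore, and finish while holding it there, still gripped (it drops back if let go). Leave the grey used cassette, the bottle, the dish and the tip box where they are.

Things in the scene. Friction and masses are not known exactly. Their poses are not given: they have to be found in the camera images.
- cassette_mid (a point): Centre (half-way up) of the orange filter cassette with a white round membrane on both faces: a flat slab standing on edge in the rack, 10 mm thick (its x axis), 60 mm wide (its y axis), 75 mm tall (z, up), about 60 g. It stands 20 mm deep in a loose slot of the rack (slot floor 5 mm above the table), so its upper 55 mm are free to grip across the thickness. The two ends of its width are alike and so are its faces.
- rack: White rack fixed to the bench, 74 mm (x) by 194 mm (y) by 25 mm high; origin at the centre of its underside. It has two slots, centred 45 mm either side of the origin along its y axis, each 13 mm (x) by 63 mm (y); the orange cassette is in one of them, the used grey one in the other.
- slot (a point): Centre of the mouth of the test slot in the top of the blue station, 45 mm above the table; z up. The slot is vertical and 35 mm deep: a bright flared lead-in, 20 mm (its x axis) by 70 mm (its y axis) at the top, narrows over the first 8 mm to the slot proper of 12 by 62 mm. Fully home, the cassette rests on the slot floor and stands 40 mm out, its centre 2.5 mm above this point. The blue block round it reaches 50 mm either way in x and 52 mm in y, at the height of the mouth.
- bore (a point): Centre of the mouth of the piston's bore, in the top of the 46 mm square aluminium tower at the other end of the station, 100 mm above the table and 110 mm from the slot's centre, along the station's -y; axes as the slot's. The bore is vertical, 17 mm in diameter and 90 mm deep.
- knob (a point): Centre of the piston's black knob (upright cylinder, 30 mm in diameter, 28 mm high). The knob sits on a steel rod 16 mm in diameter and 108 mm long, loose in the bore, about 0.25 kg in all; at rest the rod stands on the bore's floor and the knob's centre is 32 mm above the bore's mouth (its underside 18 mm above).
- piston: The piston (rod and knob): origin at the centre of the rod's lower end, z up along the rod. Measured along it: red band from 8 to 30 mm, bare steel to 48 mm, green band from 48 to 60 mm, bare steel to 108 mm, knob from 108 to 136 mm. From rest, raising it 42 mm brings the whole green band above the tower; raising it 60 mm brings the red to the mouth; raising it 90 mm takes it out. It has no spring or catch: it falls back by its weight.
- used: Used grey cassette with a brown membrane, same size as the orange one, standing in the other slot of the rack; origin at the centre of its underside. A bystander.
- bottle: Glass reagent bottle with a blue cap, 66 mm in diameter, 130 mm tall; origin at the centre of its underside. A bystander.
- dish: Closed glass dish, 92 mm in diameter, 16 mm high; origin at the centre of its underside. A bystander.
- tipbox: Closed blue pipette-tip box with a clear lid, 85 by 120 by 55 mm high; origin at the centre of its underside. A bystander.
- cassette: The same orange cassette: origin at the centre of its underside, axes as above.
- station: The leak-test station, fixed to the bench: blue block 104 mm (x) by 216 mm (y), 45 mm high; origin at the centre of its underside, slot 55 mm along its +y, tower and piston 55 mm along its -y. A small dial gauge standing 10 mm above the block, and a copper pipe, up to 69 mm above the table, lie between them.
Not all that is in view belongs to the job. Leave any yellow look-alike of the piston alone.

How it is judged:
On the way, in this order (a step that is already met when the one before it is completed fails the run):
1. the orange cassette is fully home in the test slot and let go (x of cassette_mid in the frame of slot between -0.003 and 0.003 m and y of cassette_mid in the frame of slot between -0.004 and 0.004 m and z of cassette_mid in the frame of slot between -0.01 and 0.0055 m and angle between cassette_mid's own z axis and vertical below 0.1 rad and contact force between cassette and the fingers below 0.1 N), for 0.2 s.
2. the piston is drawn so that the green band is clear of the tower, in the grip (z of knob in the frame of bore between 0.072 and 0.093 m and angle between knob's own z axis and vertical below 0.06 rad and horizontal distance between knob and bore below 0.006 m and contact force between piston and the fingers above 2 N), for 0.2 s.
At the end, for the whole second after the job is handed in: The cassette sits in the test slot within 3 mm of the floor, let go, and upright; the knob's centre is held by the fingers 72 to 93 mm above the bore's mouth (rod drawn 40 to 61 mm), the rod upright within 0.06 rad, within 6 mm of the bore's axis, and still (all of step 1 and all of step 2 and linear speed of piston below 0.01 m/s and contact force between piston and cassette below 0.1 N); the arm keeps its last pose, push and grip.
It fails at once if the piston was drawn so far that the red band showed (z of knob in the frame of bore above 0.096 m).
It fails at once if the rod was forced against its bore (over 30 N) (contact force between piston and station above 30 N).
It fails at once if the used cassette, bottle, dish or tip box was moved more than 20 mm (distance of any of used, bottle, dish, tipbox from where it was at the start of the episode above 0.02 m).
It also fails if it takes over 48 s, if anything falls off the work surface, if the arm or the gripper's body presses on something with over 40 N, if the wrist force passes 120 N, or if a joint passes its speed limit or range.

ROBOT

A 6-joint arm with a two-finger parallel gripper is mounted at the origin on the work surface. World frame = base frame: x ahead of the robot, y to its left, z up, the work surface at z = 0. Lengths are in m, angles in rad, forces in N, time in s.
With the tool pointing down it reaches from about 0.35 to 0.8 m from the base axis. Payload 7.3 kg.
Tool frame: the origin (TCP) lies midway between the tips of the shut fingers; the grasp point (between the pads) lies 19 mm behind it; z points along the fingers, y is the line along which they close (so a half turn about z gives the same grasp; the last joint's range is limited). The gripper opens to 85 mm and grips with 20 to 120 N. Pads are 22 mm wide; open, the fingers measure 114 mm over their backs; the gripper's body (76 mm by 85 mm) begins 54 mm behind the grasp point. The pads swing forward as they close: fully open they stand 13 mm farther back than shut.
Start: joints at [1.104, 0.342, 1.524, -0, 1.275, -0.146], TCP at [0.166, 0.498, 0.211] pointing down, gripper open.
Joint ranges: [-2.53, 2.53], [-0.77, 2.02], [0.04, 2.7], [-1, 4.14], [0.28, 2.66], [-3.11, 3.11]. Speed limits (rad/s): [2.57, 2.57, 3.14, 3.14, 3.14, 3.14].

INTERFACE

Orientations are given as a unit quaternion [w, x, y, z].
In Python, from plant import status, eyes, workorder gives the robot as it stands. The module is installed in compiled form; this text tells all that it offers.
- The arm moves only by the tool play_rows, never from a script. Its argument "series" is a list of rows, each a list of 3 entries, a list of its own where there are three numbers: the shift along the tool's x, y, z in m, then the turn, a rotation vector about the tool's x, y, z in rad, then the opening, from -1 (shut) to 1 (fully open). In form: [[[dx, dy, dz], [ax, ay, az], hand], ...]. A call has 1 to 12 rows; each row shifts and turns the commanded pose from where the row before left it, along the tool's axes as they then stand; what a row does not reach is not made up. A row lasts 1/10 s, in which the tool goes at most 50 mm and 8.59 degrees, less where a joint would pass 70% of its speed; a pose out of reach is approached as far as the arm can. A call with a gripper value outside its range is refused whole. The fingers move at their own pace and stop on an object; the grip force is fixed at half the most. Time passes only in rows, so rows that do not move let the fingers close. It gives the time, the measured TCP pose, the force, the opening and the grip force at its end, in the units of the state.
- status.observe(): the state, without advancing time (a new reading comes with each control period).
- eyes.camera(name): name is "side" or "top" or "wrist"; returns a dict with "pixels" (384x512x3 uint8, blue, green, red), "camera_matrix" (3x3 intrinsics, pixels), "camera_from_world" (4x4, takes a point from world to camera coordinates); the wrist camera has in their place "mount" (4x4, takes a point from camera to tool coordinates, whose origin is the TCP and whose axes are the flange's). Camera axes: x right, y down, z forward; pixel columns grow to the right and rows downward; lengths in m; the calibration is good to about 2 mm. A picture is of the moment at which its call begins: read the wrist's pose just before it. There is no depth.
- workorder.job_done(): hands the job in; it is judged then, once.
The state is a dict: "clock": time; "joints": joint angles; "qd": joint speeds; "joint_torque": joint torques, N m; "tcp_pos": TCP position; "ee_rot": TCP orientation; "ft_force": force on the tool from outside, world axes, zero at the start; "moment": the same for the moment, N m; "opening": finger opening in m; "grasp_force": force on a finger pad.
Only numpy, scipy, OpenCV 4.12 (cv2) and the standard library are available. Lean on these libraries where they do the work, as an engineer would, in place of code of your own. Each camera call takes 0.05 s, during which the arm holds its last target. There are 200 camera calls.

## Working session

There is one attempt and no reset: what is moved stays moved. The work goes in short steps, Python scripts to look and compute and a tool call to move; the robot and the scene stay as the last step left them, time stands still between calls to the robot, and variables do not carry over. Pictures are saved under pics/ and viewed, at most 10 in all, crops included, and the job is handed in when it is done.

Besides the shell and the picture viewer there is one more tool, called after "Request:" in YAML: its name, and indented under it one key for each argument. play_rows: Moves the arm, as the interface text tells. Its arguments: {"type":"object","properties":{"series":{"type":"array","items":{"type":"array"}}},"required":["series"]}

```bash
mkdir -p pics; cat > h.py <<'E'
import numpy as np, cv2
from plant import status, eyes, workorder
from scipy.spatial.transform import Rotation as R
def snap(n,f):
    s=status.observe(); c=eyes.camera(n); cv2.imwrite('pics/'+f+'.png',c['pixels'])
    K=np.array(c['camera_matrix'])
    if n=='wrist':
        T=np.eye(4); q=s['ee_rot']; T[:3,:3]=R.from_quat([q[1],q[2],q[3],q[0]]).as_matrix(); T[:3,3]=s['tcp_pos']
        W=np.linalg.inv(T@np.array(c['mount']))
    else: W=np.array(c['camera_from_world'])
    np.savez('pics/'+f+'.npz',K=K,W=W); return c['pixels']
def ray(f,u,v,z):
    d=np.load('pics/'+f+'.npz'); I=np.linalg.inv(d['W']); o=I[:3,3]; r=I[:3,:3]@np.linalg.inv(d['K'])@[u,v,1]
    return o+r*(z-o[2])/r[2]
def proj(f,p):
    d=np.load('pics/'+f+'.npz'); c=d['K']@(d['W']@np.append(p,1))[:3]; return c[:2]/c[2]
E
python3 - <<'E'
from h import *
a=snap('top','top0'); b=snap('side','side0')
s=status.observe(); print(s['tcp_pos'],s['ee_rot'],s['opening'],s['clock'])
cv2.imwrite('pics/both.png',cv2.resize(np.vstack([a,b]),None,fx=.78,fy=.78))
for f in('top0','side0'):
    d=np.load('pics/'+f+'.npz'); print(d['K'][0],np.linalg.inv(d['W'])[:3].round(3))
E
```

```text
[0.16534785 0.49787534 0.21029582] [-2.22964313e-04  1.59734424e-01  9.87159780e-01 -6.58449011e-04] 0.08539052553860169 0.1
[365.29867219   0.         252.1605193 ] [[ 0.026 -0.99   0.136  0.488]
 [-1.    -0.025  0.005  0.001]
 [-0.002 -0.136 -0.991  0.892]]
[470.66199675   0.         252.61314609] [[ 0.81  -0.372  0.453  0.154]
 [-0.586 -0.528  0.615 -0.614]
 [ 0.01  -0.764 -0.646  0.769]]
```

View pics/top0.png

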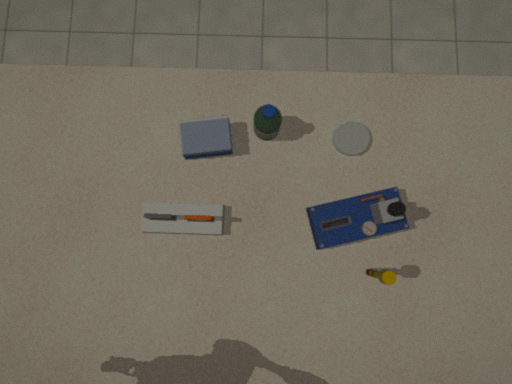

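View pics/side0.png

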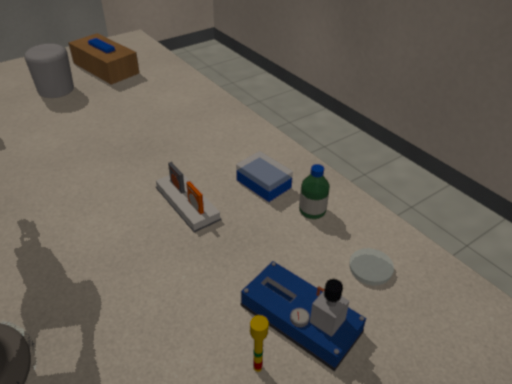

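Top view: the orange cassette is at (199,217) and the grey one at (160,216). Test slot is at (336,223) and the black knob at (397,209). Possible confusions are the orange-ish copper pipe (372,199), the grey cassette (160,216) and the yellow look-alike piston (388,278). I choose (199,217), the slot at (336,223) and the black knob. Next I check them in one enlarged crop.

```bash
python3 - <<'E'
from h import *
a=cv2.imread('pics/top0.png')
c1=cv2.resize(a[195:245,135:235],None,fx=7,fy=7,interpolation=cv2.INTER_CUBIC)[:, :700]
c2=cv2.resize(a[180:255,300:416],None,fx=6,fy=6,interpolation=cv2.INTER_CUBIC)
c=np.zeros((350+450,700,3),np.uint8); c[:350]=c1; c[350:800,:696]=c2
cv2.imwrite('pics/crop0.png',cv2.resize(c,None,fx=.75,fy=.75))
E
```

```text
(no output)
```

View pics/crop0.png

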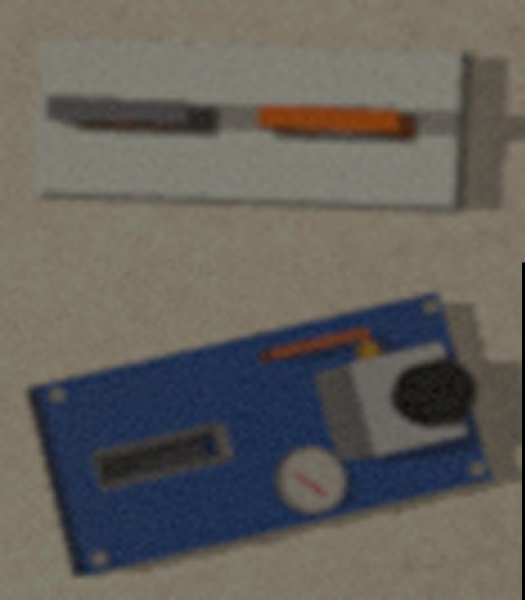

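```bash
python3 - <<'E'
from h import *
A=lambda x,y:(135+x/5.25,195+y/5.25); B=lambda x,y:(300+x/4.5,180+(y-262.5)/4.5)
g=lambda p,z:ray('top0',*p,z)[:2].round(4)
print('cass',g(A(330,119),.08),g(A(257,118),.08),g(A(402,120),.08))
r=np.array([g(A(*p),.025) for p in((40,40),(465,52),(458,208),(42,193))]);print('rack',r.mean(0),np.degrees(np.arctan2(*(r[0]+r[3]-r[1]-r[2])[::-1])))
s=np.array([g(B(*p),.045) for p in((95,455),(220,424),(232,455),(108,488))]);print('slot',s.mean(0),np.degrees(np.arctan2(*(s[0]+s[3]-s[1]-s[2])[::-1])))
b=np.array([g(B(*p),.045) for p in((32,388),(437,293),(490,482),(78,573))]);c=b.mean(0);a=np.arctan2(*(b[0]+b[3]-b[1]-b[2])[::-1]);print('block',c,np.degrees(a))
y=np.array([np.cos(a),np.sin(a)]);print('slot,bore from block',c+.055*y,c-.055*y)
print('knob',g(B(433,391),.146))
q=status.observe()['ee_rot'];print(R.from_quat([q[1],q[2],q[3],q[0]]).as_matrix().round(4),status.observe()['tcp_pos'])
E
```

```text
cass [0.5329 0.1246] [0.5325 0.1555] [0.5332 0.0941]
rack [0.533275 0.168425] 89.62355482871402
slot [ 0.53095 -0.1908 ] 105.70863782901581
block [ 0.543625 -0.240175] 104.1674280803744
slot,bore from block [ 0.53016341 -0.18684784] [ 0.55708659 -0.29350216]
knob [ 0.5581 -0.2903]
[[-9.490e-01  3.154e-01 -7.000e-04]
 [ 3.154e-01  9.490e-01 -1.200e-03]
 [ 2.000e-04 -1.400e-03 -1.000e+00]] [0.16534785 0.49787534 0.21029582]
```

```bash
cat >> h.py <<'E'
def M():
    s=status.observe(); q=s['ee_rot']; return R.from_quat([q[1],q[2],q[3],q[0]]), np.array(s['tcp_pos'])
def plan(p,yaw_y,n):
    """rows to TCP p with tool pointing straight down, tool y at world angle yaw_y (deg)"""
    r,t=M(); a=np.radians(yaw_y)
    y=np.array([np.cos(a),np.sin(a),0]); z=np.array([0,0,-1.]); T=R.from_matrix(np.c_[np.cross(y,z),y,z])
    w=(r.inv()*T).as_rotvec()/n; d=(np.array(p)-t)/n
    for i in range(n):
        print('[%s,%s]'%((r.inv().apply(d)).round(4).tolist(),w.round(4).tolist())); r=r*R.from_rotvec(w)
E
python3 -c "
from h import *
plan([.533,.1245,.16],0,12)"
```

```text
[[-0.0389, -0.0199, 0.0042],[-0.0001, 0.0001, 0.1042]]
[[-0.0407, -0.0157, 0.0042],[-0.0001, 0.0001, 0.1042]]
[[-0.0422, -0.0114, 0.0042],[-0.0001, 0.0001, 0.1042]]
[[-0.0431, -0.0069, 0.0042],[-0.0001, 0.0001, 0.1042]]
[[-0.0436, -0.0024, 0.0042],[-0.0001, 0.0001, 0.1042]]
[[-0.0436, 0.0021, 0.0042],[-0.0001, 0.0001, 0.1042]]
[[-0.0432, 0.0066, 0.0042],[-0.0001, 0.0001, 0.1042]]
[[-0.0422, 0.0111, 0.0042],[-0.0001, 0.0001, 0.1042]]
[[-0.0409, 0.0154, 0.0042],[-0.0001, 0.0001, 0.1042]]
[[-0.039, 0.0196, 0.0042],[-0.0001, 0.0001, 0.1042]]
[[-0.0368, 0.0235, 0.0042],[-0.0001, 0.0001, 0.1042]]
[[-0.0341, 0.0272, 0.0042],[-0.0001, 0.0001, 0.1042]]
```

Request:
play_rows:
  series:
    - [[-0.039,-0.02,0.0042],[0,0,0.104],1]
    - [[-0.041,-0.016,0.0042],[0,0,0.104],1]
    - [[-0.042,-0.011,0.0042],[0,0,0.104],1]
    - [[-0.043,-0.007,0.0042],[0,0,0.104],1]
    - [[-0.0436,-0.0024,0.0042],[0,0,0.104],1]
    - [[-0.0436,0.002,0.0042],[0,0,0.104],1]
    - [[-0.043,0.0066,0.0042],[0,0,0.104],1]
    - [[-0.042,0.011,0.0042],[0,0,0.104],1]
    - [[-0.041,0.0154,0.0042],[0,0,0.104],1]
    - [[-0.039,0.0196,0.0042],[0,0,0.104],1]
    - [[-0.037,0.0235,0.0042],[0,0,0.104],1]
    - [[-0.034,0.027,0.0042],[0,0,0.104],1]

```text
clock: 1.3
tcp_pos: [0.5339, 0.1235, 0.16]
ee_rot: [-0.0, 0.708, 0.706, -0.0]
ft_force: [0.1, -0.7, 0.1]
opening: 0.0855
grasp_force: 0.0
```

```bash
python3 - <<'E'
from h import *
a=snap('wrist','w1'); r,t=M(); print(t,r.as_matrix().round(3)[:2,:2]); print(proj('w1',[.533,.1245,.08]),proj('w1',[.533,.1555,.08]))
E
```

```text
[0.53813289 0.11884133 0.15919085] [[ 0.011  1.   ]
 [ 1.    -0.011]]
[252.18978897 194.67673754] [252.12326911 156.43280536]
```

View pics/w1.png

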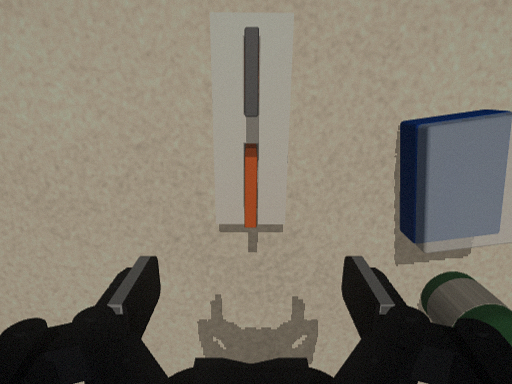

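The wrist view shows the orange cassette's top at (251,189), the grey one at (251,72), and the box at right out of the way. The arm was still moving during the picture, so I measure again at rest with a colour threshold.

```bash
python3 - <<'E'
from h import *
a=snap('wrist','w2'); r,t=M(); print(t,r.as_matrix().round(3)[:2,:2])
h=cv2.cvtColor(a,cv2.COLOR_BGR2HSV); m=cv2.inRange(h,(3,150,90),(20,255,255))
n,l,s,c=cv2.connectedComponentsWithStats(m); i=1+s[1:,4].argmax(); print(s[i],c[i])
rc=cv2.minAreaRect(np.argwhere(l==i)[:,::-1].astype(np.float32)); P=cv2.boxPoints(rc); print(P)
Q=np.array([ray('w2',*p,.08)[:2] for p in P]); print(Q.round(4),Q.mean(0))
d=np.load('pics/w2.npz');print(np.linalg.inv(d['W'])[:3].round(3))
cv2.imwrite('pics/w2c.png',cv2.resize(a[100:260,200:310],None,fx=3.5,fy=3.5))
plan(np.r_[.533,.1245,.048],0,6)
E
```

```text
[0.53572582 0.1212238  0.15922354] [[ 0.005  1.   ]
 [ 1.    -0.005]]
[239 143  12  79 942] [244.52335456 182.15923567]
[[239. 143.]
 [250. 143.]
 [250. 221.]
 [239. 221.]]
[[0.5279 0.1612]
 [0.5362 0.1611]
 [0.5354 0.0971]
 [0.5264 0.0972]] [0.53148976 0.12916961]
[[ 1.    -0.012 -0.002  0.537]
 [-0.012 -0.949 -0.315  0.199]
 [ 0.002  0.315 -0.949  0.322]]
[[0.0006, -0.0005, 0.0185],[-0.0, 0.0002, -0.0009]]
[[0.0006, -0.0005, 0.0185],[-0.0, 0.0002, -0.0009]]
[[0.0006, -0.0005, 0.0185],[-0.0, 0.0002, -0.0009]]
[[0.0006, -0.0005, 0.0185],[-0.0, 0.0002, -0.0009]]
[[0.0006, -0.0005, 0.0185],[-0.0, 0.0002, -0.0009]]
[[0.0005, -0.0005, 0.0185],[-0.0, 0.0002, -0.0009]]
```

View pics/w2c.png

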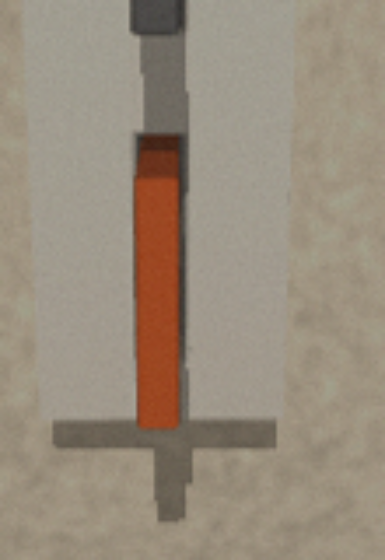

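The crop shows the cassette's top face spanning v from 151 to 222 at u≈245. The darker strip above it is its end face.

```bash
python3 - <<'E'
from h import *
for v in (150.9,222.3): print([ray('w2',u,v,.08)[:2].round(4) for u in(239.3,251.2)])
r,t=M(); print(t,status.observe()['qd'])
plan(np.r_[.5325,.1255,.048],0,6)
E
```

```text
[array([0.528 , 0.1552]), array([0.5371, 0.1551])]
[array([0.5266, 0.0961]), array([0.5364, 0.096 ])]
[0.53572582 0.1212238  0.15922354] [ 0.06996418 -0.04123792  0.06211946  0.03388014  0.02114549 -0.03313748]
[[0.0007, -0.0005, 0.0185],[-0.0, 0.0002, -0.0009]]
[[0.0007, -0.0005, 0.0185],[-0.0, 0.0002, -0.0009]]
[[0.0007, -0.0005, 0.0185],[-0.0, 0.0002, -0.0009]]
[[0.0007, -0.0005, 0.0185],[-0.0, 0.0002, -0.0009]]
[[0.0007, -0.0005, 0.0185],[-0.0, 0.0002, -0.0009]]
[[0.0007, -0.0005, 0.0185],[-0.0, 0.0002, -0.0009]]
```

Request:
play_rows:
  series:
    - [[0.001,-0.001,0.02],[0,0,0],1]
    - [[0,0,0.025],[0,0,0],1]
    - [[0,0,0.025],[0,0,0],1]
    - [[0,0,0.02],[0,0,0],1]
    - [[0,0,0.014],[0,0,0],1]
    - [[0,0,0.008],[0,0,0],1]
    - [[0,0,0],[0,0,0],1]
    - [[0,0,0],[0,0,0],1]
    - [[0,0,0],[0,0,0],1]

```text
clock: 2.3
tcp_pos: [0.5326, 0.1263, 0.0494]
ee_rot: [0.0, 0.706, 0.708, 0.001]
ft_force: [0.2, 0.0, 0.3]
opening: 0.0855
grasp_force: 0.0
```

Request:
play_rows:
  series:
    - [[0,0,0],[0,0,0],-1]
    - [[0,0,0],[0,0,0],-1]
    - [[0,0,0],[0,0,0],-1]
    - [[0,0,0],[0,0,0],-1]
    - [[0,0,0],[0,0,0],-1]
    - [[0,0,0],[0,0,0],-1]
    - [[0,0,0],[0,0,0],-1]
    - [[0,0,0],[0,0,0],-1]

```text
clock: 3.1
tcp_pos: [0.5324, 0.1261, 0.0487]
ee_rot: [0.0, 0.706, 0.708, 0.0]
ft_force: [0.9, 0.1, 2.6]
opening: 0.008
grasp_force: 61.1
```

Request:
play_rows:
  series:
    - [[0,0,-0.01],[0,0,0],-1]
    - [[0,0,-0.025],[0,0,0],-1]
    - [[0,0,-0.035],[0,0,0],-1]
    - [[0,0,-0.04],[0,0,0],-1]
    - [[0,0,-0.03],[0,0,0],-1]
    - [[0,0,-0.025],[0,0,0],-1]
    - [[0,0,0],[0,0,0],-1]

```text
clock: 3.8
tcp_pos: [0.5336, 0.1263, 0.2178]
ee_rot: [0.002, 0.706, 0.708, 0.003]
ft_force: [-0.1, -0.0, -0.2]
opening: 0.008
grasp_force: 60.8
```

```bash
python3 -c "
from h import *
print(M()[1]); plan([.548,-.257,.215],14.5,12)"
```

```text
[0.53360172 0.1263229  0.21780364]
[[-0.0319, 0.0011, 0.0002],[0.0006, 0.0, -0.0209]]
[[-0.032, 0.0005, 0.0002],[0.0006, 0.0, -0.0209]]
[[-0.032, -0.0002, 0.0002],[0.0006, 0.0, -0.0209]]
[[-0.032, -0.0009, 0.0002],[0.0006, 0.0, -0.0209]]
[[-0.0319, -0.0015, 0.0002],[0.0006, 0.0, -0.0209]]
[[-0.0319, -0.0022, 0.0002],[0.0006, 0.0, -0.0209]]
[[-0.0318, -0.0029, 0.0002],[0.0006, 0.0, -0.0209]]
[[-0.0318, -0.0035, 0.0002],[0.0006, 0.0, -0.0209]]
[[-0.0317, -0.0042, 0.0002],[0.0006, 0.0, -0.0209]]
[[-0.0316, -0.0049, 0.0002],[0.0006, 0.0, -0.0209]]
[[-0.0315, -0.0055, 0.0002],[0.0006, 0.0, -0.0209]]
[[-0.0314, -0.0062, 0.0002],[0.0006, 0.0, -0.0209]]
```

Request:
play_rows:
  series:
    - [[-0.032,0.001,0],[0,0,-0.021],-1]
    - [[-0.032,0.0005,0],[0,0,-0.021],-1]
    - [[-0.032,0,0],[0,0,-0.021],-1]
    - [[-0.032,-0.001,0],[0,0,-0.021],-1]
    - [[-0.032,-0.0015,0],[0,0,-0.021],-1]
    - [[-0.032,-0.002,0],[0,0,-0.021],-1]
    - [[-0.032,-0.003,0],[0,0,-0.021],-1]
    - [[-0.032,-0.0035,0],[0,0,-0.021],-1]
    - [[-0.032,-0.004,0],[0,0,-0.021],-1]
    - [[-0.032,-0.005,0],[0,0,-0.021],-1]
    - [[-0.031,-0.0055,0],[0,0,-0.021],-1]
    - [[-0.031,-0.006,0],[0,0,-0.021],-1]

```text
clock: 5.0
tcp_pos: [0.5462, -0.2586, 0.2124]
ee_rot: [-0.001, 0.612, 0.791, -0.0]
ft_force: [0.4, 0.2, -0.7]
opening: 0.0082
grasp_force: 60.8
```

Request:
play_rows:
  series:
    - [[0,0,0],[0,0,0],-1]
    - [[0,0,0],[0,0,0],-1]
    - [[0,0,0],[0,0,0],-1]
    - [[0,0,0],[0,0,0],-1]

```text
clock: 5.4
tcp_pos: [0.547, -0.2565, 0.2134]
ee_rot: [-0.0, 0.611, 0.791, 0.0]
ft_force: [0.2, -0.0, -1.0]
opening: 0.0079
grasp_force: 60.8
```

```bash
python3 - <<'E'
from h import *
a=snap('wrist','w3'); r,t=M(); print(t,r.as_matrix().round(4)); print(proj('w3',[.5305,-.189,.045]))
cv2.imwrite('pics/w3b.png',cv2.resize(a,(800,600),interpolation=cv2.INTER_CUBIC))
E
```

```text
[ 0.54713071 -0.25663339  0.21353612] [[-2.526e-01  9.676e-01 -1.000e-04]
 [ 9.676e-01  2.526e-01  3.000e-04]
 [ 3.000e-04  0.000e+00 -1.000e+00]]
[253.8285671  102.61168981]
```

View pics/w3b.png

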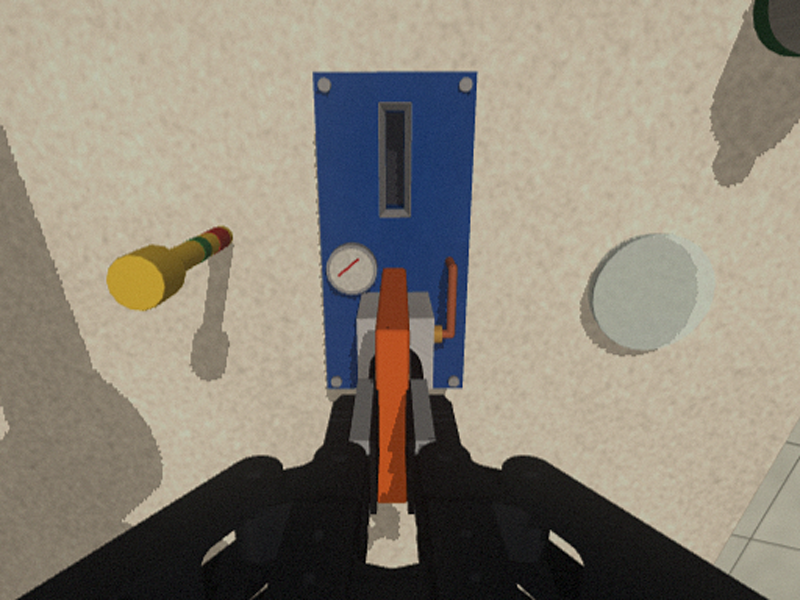

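The wrist view shows the slot mouth with corners (379,102), (411,102), (412,217), (378,217) in the enlarged picture. The held cassette's top face spans v from 328 to 500 around u≈393, and the knob lies below it.

```bash
python3 - <<'E'
from h import *
f=512/800
g=lambda x,y,z:ray('w3',x*f,y*f,z)[:2]
P=np.array([g(x,y,.045) for x,y in((379,102),(411,102),(412,217),(378,217))])
v=P[0]+P[1]-P[2]-P[3]; print('slot',P.mean(0),np.degrees(np.arctan2(v[1],v[0])),np.linalg.norm(v)/2)
B=np.array([g(x,y,.045) for x,y in((314,72),(477,72),(463,388),(327,388))])
v=B[0]+B[1]-B[2]-B[3]; a=np.arctan2(v[1],v[0]); y=np.array([np.cos(a),np.sin(a)]);print('block',B.mean(0),np.degrees(a),np.linalg.norm(v)/2,'slot',B.mean(0)+.055*y,'bore',B.mean(0)-.055*y)
r,t=M(); z=t[2]+.0313
C=np.array([g(x,y,z) for x,y in((376,328),(410,328),(408,501),(378,501))])
v=C[0]+C[1]-C[2]-C[3]; print('cass',C.mean(0),np.degrees(np.arctan2(v[1],v[0])),np.linalg.norm(v)/2, 'in tool',r.inv().apply(np.r_[C.mean(0),z]-t))
E
```

```text
slot [ 0.52968692 -0.18994809] 104.71120105783281 0.07058098261349667
block [ 0.54367508 -0.24263876] 104.62973741983541 0.21338085344267263 slot [ 0.52978364 -0.18942196] bore [ 0.55756652 -0.29585556]
cass [ 0.54508904 -0.25577992] 104.6393101612674 0.05889036125756741 in tool [ 0.00135077 -0.00175968 -0.03129961]
```

Request:
play_rows:
  series:
    - [[0.02,0.0005,0],[0,0,0],-1]
    - [[0.028,0.0005,0.005],[0,0,0],-1]
    - [[0.02,0,0.02],[0,0,0],-1]
    - [[0,0,0.03],[0,0,0],-1]
    - [[0,0,0.03],[0,0,0],-1]
    - [[0,0,0.02],[0,0,0],-1]
    - [[0,0,0.0085],[0,0,0],-1]
    - [[0,0,0],[0,0,0],-1]
    - [[0,0,0],[0,0,0],-1]
    - [[0,0,0],[0,0,0],-1]

```text
clock: 6.45
tcp_pos: [0.5317, -0.192, 0.1014]
ee_rot: [0.001, 0.612, 0.791, 0.0]
ft_force: [1.2, 0.3, -0.2]
opening: 0.008
grasp_force: 60.8
```

```bash
python3 - <<'E'
from h import *
r,t=M(); print(t, status.observe()['ft_force'])
a=snap('wrist','w4'); b=snap('side','side1')
x,y=proj('side1',[.53,-.19,.06]).astype(int)
cv2.imwrite('pics/c4.png',np.hstack([cv2.resize(a[130:384,180:340],None,fx=2.2,fy=2.2,interpolation=2)[:558],cv2.resize(b[y-65:y+65,x-50:x+50],(430,558),interpolation=2)])); print(x,y)
E
```

```text
[ 0.53174189 -0.19202927  0.1013836 ] [ 1.15887435  0.27266273 -0.21320209]
278 284
```

View pics/c4.png

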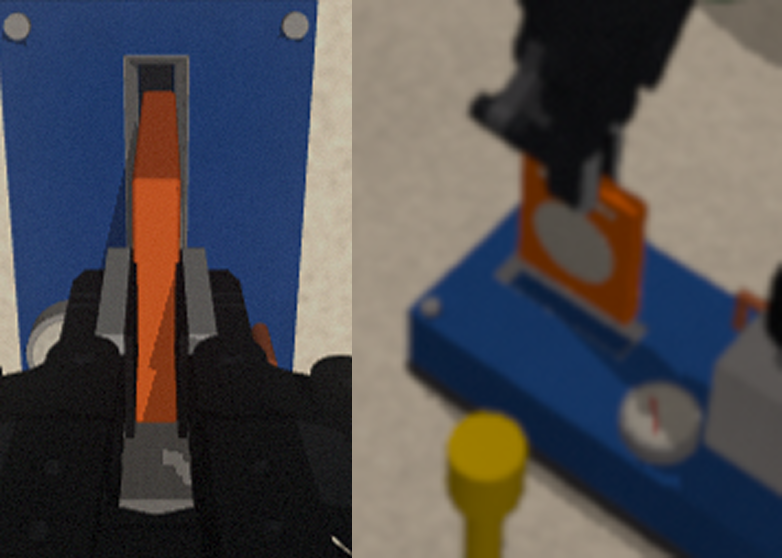

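The wrist crop shows the slot mouth's outer top corners at (123,57) and (188,57), and its bottom corners at about (119,510) and (194,510). The lower far edge of the cassette is at (143..178,92), nearly over the slot.

```bash
python3 - <<'E'
from h import *
g=lambda x,y,z:ray('w4',180+x/2.2,130+y/2.2,z)
r,t=M()
T=lambda p:(r.inv().apply(p-t)*1000).round(2)
for x,y in((123,57),(188,57),(194,510),(119,510)): print('slot',T(g(x,y,.045)))
for x,y in((143,92),(178,92)): print('bottom',T(g(x,y,t[2]-.0434)))
for x,y in((134,178),(181,178),(176,421),(136,421)): print('top',T(g(x,y,t[2]+.0313)))
E
```

```text
slot [ 37.44 -12.13  56.02]
slot [37.42  8.41 56.05]
slot [-144.88   13.38   56.3 ]
slot [-144.81  -16.46   56.25]
bottom [29.21 -5.65 43.35]
bottom [29.2   4.94 43.37]
top [ 29.99  -6.21 -31.35]
top [ 29.98   3.23 -31.33]
top [-29.16   2.75 -31.26]
top [-29.14  -6.35 -31.27]
```

Request:
play_rows:
  series:
    - [[0.0025,-0.001,0],[0,0,0],-1]
    - [[0,0,0.004],[0,0,0],-1]
    - [[0,0,0.005],[0,0,0],-1]
    - [[0,0,0.005],[0,0,0],-1]
    - [[0,0,0.005],[0,0,0],-1]
    - [[0,0,0.005],[0,0,0],-1]
    - [[0,0,0],[0,0,0],-1]
    - [[0,0,0],[0,0,0],-1]

```text
clock: 7.35
tcp_pos: [0.5293, -0.1895, 0.0758]
ee_rot: [-0.0, 0.612, 0.791, 0.0]
ft_force: [0.5, -0.2, -0.5]
opening: 0.0081
grasp_force: 60.7
```

Request:
play_rows:
  series:
    - [[0,0,0.005],[0,0,0],-1]
    - [[0,0,0.005],[0,0,0],-1]
    - [[0,0,0.004],[0,0,0],-1]
    - [[0,0,0.004],[0,0,0],-1]
    - [[0,0,0.003],[0,0,0],-1]
    - [[0,0,0],[0,0,0],-1]
    - [[0,0,0],[0,0,0],-1]

```text
clock: 8.05
tcp_pos: [0.5294, -0.1895, 0.0549]
ee_rot: [0.0, 0.612, 0.791, 0.0]
ft_force: [3.3, 0.4, -1.9]
opening: 0.0074
grasp_force: 60.7
```

Request:
play_rows:
  series:
    - [[0,0,0.001],[0,0,0],-1]
    - [[0,0,0],[0,0,0],1]
    - [[0,0,0],[0,0,0],1]
    - [[0,0,0],[0,0,0],1]
    - [[0,0,0],[0,0,0],1]
    - [[0,0,0],[0,0,0],1]
    - [[0,0,0],[0,0,0],1]
    - [[0,0,0],[0,0,0],1]

```text
clock: 8.85
tcp_pos: [0.5293, -0.1895, 0.054]
ee_rot: [-0.0, 0.612, 0.791, 0.0]
ft_force: [0.7, -0.2, 0.0]
opening: 0.0854
grasp_force: 0.0
```

Request:
play_rows:
  series:
    - [[0,0,-0.015],[0,0,0],1]
    - [[0,0,-0.03],[0,0,0],1]
    - [[0,0,-0.04],[0,0,0],1]
    - [[0,0,-0.035],[0,0,0],1]
    - [[0,0,-0.02],[0,0,0],1]
    - [[-0.02,0,-0.015],[0,0,0],1]
    - [[-0.04,0,0],[0,0,0],1]
    - [[-0.02,0,0],[0,0,0],1]
    - [[0,0,0],[0,0,0],1]
    - [[0,0,0],[0,0,0],1]
    - [[0,0,0],[0,0,0],1]

```text
clock: 9.95
tcp_pos: [0.5492, -0.2659, 0.2088]
ee_rot: [-0.0, 0.612, 0.791, 0.0]
ft_force: [0.4, 0.7, 1.1]
opening: 0.0851
grasp_force: 0.0
```

```bash
python3 - <<'E'
from h import *
r,t=M(); print(t,r.as_matrix().round(3)[:2,:2], status.observe()['qd'])
a=snap('wrist','w5')
print(proj('w5',[.5297,-.1895,.085]),proj('w5',[.557,-.296,.146]))
cv2.imwrite('pics/w5b.png',cv2.resize(a,(800,600),interpolation=2))
E
```

```text
[ 0.54917807 -0.26594694  0.20883748] [[-0.252  0.968]
 [ 0.968  0.252]] [ 0.00523975 -0.00600512 -0.00099952 -0.00176952  0.00092384 -0.0023691 ]
[253.59947456  93.01472056] [253.41444225 241.13249104]
```

View pics/w5b.png

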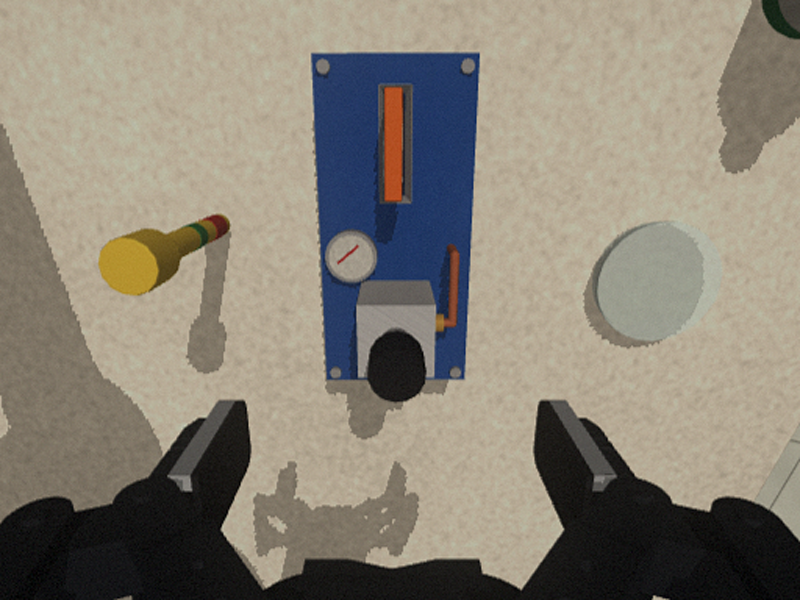

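The cassette stands in the slot with its top face spanning (384..404, 86..202). The knob's top disc is at about (397,372).

```bash
python3 - <<'E'
from h import *
f=.64; r,t=M()
C=np.array([ray('w5',x*f,y*f,.085) for x,y in((384,86),(404,86),(402,202),(384,202))]); print('cass',C.mean(0)); v=C[0]-C[3]; print(np.linalg.norm(v),np.degrees(np.arctan2(v[1],v[0])))
k=ray('w5',397*f,372*f,.146); print('knob',k,'in tool',r.inv().apply(k-t),np.linalg.norm(ray('w5',368*f,372*f,.146)-ray('w5',426*f,372*f,.146)))
S=np.array([ray('w5',x*f,y*f,.045) for x,y in((379,84),(412,84),(412,203),(378,203))]); print('slot',S.mean(0))
T=np.array([ray('w5',x*f,y*f,.1) for x,y in((357,305),(436,305))]);print('tower edge',T, T.mean(0)-.023*np.array([-.252,.968,0]))
E
```

```text
cass [ 0.52832055 -0.19021944  0.085     ]
0.06048004319170677 104.27911167830766
knob [ 0.5568351  -0.29332861  0.146     ] in tool [-0.02849354  0.00039429  0.063004  ] 0.028934600771095154
slot [ 0.52950397 -0.18991435  0.045     ]
tower edge [[ 0.52991312 -0.27949367  0.1       ]
 [ 0.57381056 -0.26809065  0.1       ]] [ 0.55765784 -0.29605616  0.1       ]
```

Request:
play_rows:
  series:
    - [[-0.02,0.0002,0],[0,0,0],1]
    - [[-0.011,0.0001,0.01],[0,0,0],1]
    - [[0,0,0.02],[0,0,0],1]
    - [[0,0,0.025],[0,0,0],1]
    - [[0,0,0.02],[0,0,0],1]
    - [[0,0,0.012],[0,0,0],1]
    - [[0,0,0.006],[0,0,0],0.2]
    - [[0,0,0],[0,0,0],-0.1]
    - [[0,0,0],[0,0,0],-0.1]
    - [[0,0,0],[0,0,0],-0.1]
    - [[0,0,0],[0,0,0],-0.1]
    - [[0,0,0],[0,0,0],-0.1]

```text
clock: 11.2
tcp_pos: [0.5577, -0.297, 0.1166]
ee_rot: [0.001, 0.612, 0.791, 0.0]
ft_force: [0.3, -0.1, 0.2]
opening: 0.0384
grasp_force: 0.0
```

```bash
python3 - <<'E'
from h import *
s=status.observe(); print(s['tcp_pos'],s['opening'],s['ft_force'],s['clock'])
a=snap('wrist','w6')
cv2.imwrite('pics/w6b.png',cv2.resize(a[164:384,140:370],None,fx=2.6,fy=2.6,interpolation=2))
E
```

```text
[ 0.5577082  -0.297035    0.11658143] 0.03841902354392977 [ 0.27688029 -0.09647871  0.17732237] 11.2
```

View pics/w6b.png

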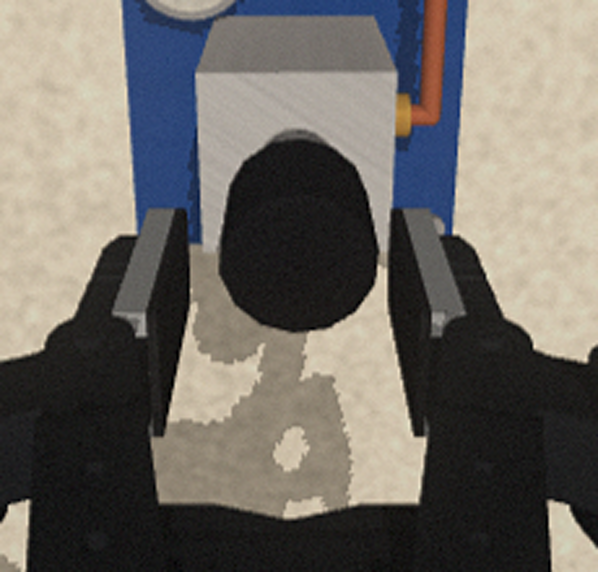

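The knob's centre is at u≈298 in this crop and the pads' midpoint is at about 290, so the knob is about 1.4 mm off toward tool +y. I shift that much and close.

Request:
play_rows:
  series:
    - [[0.001,0.0013,0],[0,0,0],-0.1]
    - [[0,0,0],[0,0,0],-0.1]
    - [[0,0,0],[0,0,0],-0.2]
    - [[0,0,0],[0,0,0],-0.3]
    - [[0,0,0],[0,0,0],-0.4]
    - [[0,0,0],[0,0,0],-0.6]
    - [[0,0,0],[0,0,0],-1]
    - [[0,0,0],[0,0,0],-1]
    - [[0,0,0],[0,0,0],-1]
    - [[0,0,0],[0,0,0],-1]

```text
clock: 12.25
tcp_pos: [0.5587, -0.2957, 0.1163]
ee_rot: [0.0, 0.612, 0.791, 0.0]
ft_force: [-0.8, 0.1, 5.3]
opening: 0.0273
grasp_force: 59.1
```

Request:
play_rows:
  series:
    - [[0,0,-0.003],[0,0,0],-1]
    - [[0,0,-0.006],[0,0,0],-1]
    - [[0,0,-0.008],[0,0,0],-1]
    - [[0,0,-0.008],[0,0,0],-1]
    - [[0,0,-0.008],[0,0,0],-1]
    - [[0,0,-0.008],[0,0,0],-1]
    - [[0,0,-0.006],[0,0,0],-1]
    - [[0,0,-0.003],[0,0,0],-1]
    - [[0,0,0],[0,0,0],-1]
    - [[0,0,0],[0,0,0],-1]
    - [[0,0,0],[0,0,0],-1]
    - [[0,0,0],[0,0,0],-1]

```text
clock: 13.45
tcp_pos: [0.5583, -0.2955, 0.1655]
ee_rot: [-0.0, 0.612, 0.791, 0.0]
ft_force: [0.3, -0.2, -2.7]
opening: 0.0269
grasp_force: 59.6
```

```bash
python3 - <<'E'
from h import *
s=status.observe(); print(s['tcp_pos'],s['opening'],s['grasp_force'],s['ft_force'],s['moment'],s['clock'])
b=snap('side','side2')
x,y=proj('side2',[.55,-.25,.1]).astype(int)
cv2.imwrite('pics/s2.png',cv2.resize(b[y-80:y+70,x-85:x+85],None,fx=4,fy=4,interpolation=2)[:600])
E
```

```text
[ 0.5583458  -0.29549183  0.16554306] 0.02689524972460984 59.611106514930725 [ 0.27115885 -0.17960235 -2.73811348] [0.04117659 0.04497982 0.03583605] 13.45
```

View pics/s2.png

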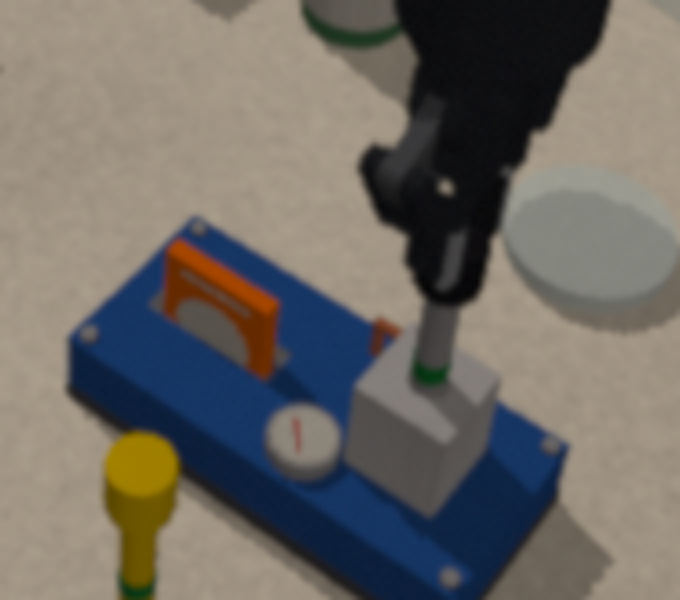

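The whole green band is above the tower, at (431,371) in the crop, with bare steel below it and no red showing. The orange cassette is seated at (222,308), the rod is upright and the side force is about 0.3 N. I hand the job in.

```bash
python3 -c "
from plant import workorder
print(workorder.job_done())"
```

```text
the job is handed in; nothing more can be done
None
```

The orange cassette is home in the test slot and released, and the piston is held about 49 mm up with the whole green band showing and no red; I handed the job in at about 13.5 s and got no verdict back.

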